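# Close the water filter cover evenly

### The arm

A 6-joint arm with a two-finger parallel gripper is mounted at the origin on a cart in front of the work surface, level with it; the furniture and walls round the work are solid. World frame = base frame: x ahead of the robot, y to its left, z up, the work surface at z = 0. Lengths are in m, angles in rad, forces in N, time in s.
With the tool pointing down it reaches from about 0.3 to 0.875 m from the base axis. Payload 6.4 kg.
Tool frame: the origin (TCP) lies midway between the tips of the shut fingers; the grasp point (between the pads) lies 19 mm behind it; z points along the fingers, y is the line along which they close (so a half turn about z gives the same grasp; the last joint's range is limited). The gripper opens to 85 mm and grips with 20 to 120 N. Pads are 22 mm wide; open, the fingers measure 114 mm over their backs; the gripper's body (76 mm by 85 mm) begins 54 mm behind the grasp point. The pads swing forward as they close: fully open they stand 13 mm farther back than shut.
Start: joints at [-1.336, 0.181, 1.607, -0, 1.354, -0.206], TCP at [0.245, -0.52, 0.231] pointing down, gripper open.
Joint ranges: [-2.99, 2.99], [-0.89, 2.07], [0.3, 2.58], [-1.14, 4.28], [0, 2.63], [-3.12, 3.12]. Speed limits (rad/s): [2.57, 2.57, 3.01, 3.14, 3.14, 3.14].

### API

Orientations are given as a unit quaternion [w, x, y, z].
In Python, from bench import ctrl gives the robot as it stands. The module is installed in compiled form; this text tells all that it offers.
- The arm moves only by the tool move_arm, never from a script. Its argument "plan" is one flat list of numbers, 6 for each row, row after row: the shift along the world's x, y, z in units of 50 mm (1.0 is 50 mm), then the turn, a rotation vector about the world's x, y, z in rad. A call has 1 to 10 rows; each row is the pose to reach, as a shift and turn from the pose commanded when the call began; what a row does not reach only later rows make up. A row lasts 1/8 s, in which the tool goes at most 62.5 mm and 10.7 degrees, less where a joint would pass 70% of its speed; a pose out of reach is approached as far as the arm can. A call with a gripper value outside its range is refused whole. "grip" is the finger opening in mm, from 0 to 85.4, set as the call begins (left out, the last holds). The fingers move at their own pace and stop on an object; the grip force is fixed at half the most. Time passes only in rows, so rows that repeat a pose let the fingers close. It gives the time, the measured TCP pose, the force, the opening and the grip force at its end, in the units of the state.
- ctrl.get_obs(): the state, without advancing time (a new reading comes with each control period).
- ctrl.camera(name): name is "scene" or "top" or "wrist"; returns a dict with "pixels" (400x640x3 uint8, red, green, blue), "fx", "fy", "cx", "cy" (pixels), "dist_coeffs" ([k1, k2, p1, p2, k3] as OpenCV has them; the pictures are not rectified), "origin" and "attitude" of the camera in the world. Camera axes: x right, y down, z forward; pixel columns grow to the right and rows downward; lengths in m; the calibration is good to about 2 mm. A picture is of the moment at which its call begins. There is no depth.
- ctrl.hand_in(): hands the job in; it is judged then, once.
The state is a dict: "time_s": time; "q": joint angles; "dq": joint speeds; "joint_efforts": joint torques, N m; "eef_pos": TCP position; "eef_rot": TCP orientation; "wrist_force": force on the tool from outside, world axes, zero at the start; "torque": the same for the moment, N m; "opening": opening from 0.0 (shut) to 1.0 (fully open); "grasp_force": force on a finger pad.
Only numpy, scipy, OpenCV 4.12 (cv2) and the standard library are available. Lean on these libraries where they do the work, as an engineer would, in place of code of your own. Each camera call takes 0.05 s, during which the arm holds its last target. There are 200 camera calls.

### The job

The square steel cover of the small water filter on the counter is held by four lever screws that are only started. Tighten them by swinging the levers clockwise, crosswise from corner to opposite corner and a little at a time: first give every screw about a sixth of a turn while none is firm yet, then go round crosswise again, slowly, and stop each one as soon as it turns firm (a push of about 5 N on the lever's end, a little more for the very first), so that the cover never gets crooked and ends seated flat with all four screws firm and none overtightened. Leave the spoon, the cup of sticks and the price card where they are.

Things in the scene. Friction and masses are not known exactly. Their poses are not given: they have to be found in the camera images.
- filter_base: Grey filter base, 136 x 136 mm in plan, 46 mm high, fixed to the counter. Origin: centre of its underside; x points to its back (two pipe stubs stand out 22 mm there), y to its left, z up. A tall wooden chest of drawers stands behind it to the left and a cash register behind it: come and go well above the cover.
- cover: Steel cover plate, 130 x 130 x 8 mm, dark round badge in the middle, on sprung rubber studs. Origin: centre of its underside, z up; at the start 55.5 mm above the base's underside. It must go down 3.2 to 5.2 mm to sit on hidden bosses, equally high under all four screws; this depth differs each time and cannot be seen. Tilting beyond 1.66 degrees (0.029 rad) spoils its seal.
- screw_fl: Lever screw, front left corner of the cover (front: the base's -x side, the robot's). Origin: on the screw's axis at the underside of its head, where it bears on the cover's top; z up, x along the lever, which points outward. Lever: 8 mm thick, 10 to 26 mm above the origin, reaching 44 mm from the axis, with a round end 11 mm across centred 42 mm from the axis; hub 16 mm, collar 18 mm across.
- screw_fr: Like screw, front right corner (-y side). All: 80 mm square round the base's middle; clockwise from above tightens and sinks the screw 2.5 mm per rad. Level setting (within 0.1 rad at the start): lever 60 degrees (1.05 rad) counterclockwise of the outward diagonal. One screw alone turned 1/6 turn tilts the cover 1.3 degrees, two on one side 1.9, two on a diagonal leave it level.
- screw_bl: Like screw, back left corner, on the diagonal from screw_fr. All: a slow push 38 mm from the axis takes 1 to 3 N while free; once seated it climbs about 2 to 3 N per 0.1 rad: barely firm at 3 N (10 N on the cover), well firm at 5 to 6 N, overtightened from 8 to 9 N (45 N on the cover). Felt only while it moves; at rest the push fades.
- screw_br: Like screw, back right corner, on the diagonal from screw_fl. All: a screw stays where it is left, but the very first one made firm loses up to half its grip while the others are tightened, so stop it a little firmer (at 6 to 7 N) than the other three (5 N).
- stir_sticks: Bystander: paper cup of stir sticks, 72 mm across, 147 mm high. Origin: centre of its underside.
- teaspoon_1: Bystander: steel teaspoon, 130 mm long. Origin: under its middle.
- price_card_a: Bystander: folded cream price card, 70 mm wide, 54 mm high. Origin: under its middle.

How it is judged:
By the outcome, as a careful person would: the job done as asked, in the order asked, and still so for the second after the job is handed in, with the robot touching nothing.
It also fails if it takes over 72 s, if anything falls off the work surface, if the arm or the gripper's body presses on something with over 40 N, if the wrist force passes 120 N, or if a joint passes its speed limit or range.

## Working session

There is one attempt and no reset: what is moved stays moved. The work goes in short steps, Python scripts to look and compute and a tool call to move; the robot and the scene stay as the last step left them, time stands still between calls to the robot, and variables do not carry over. Pictures are saved under pics/ and viewed, at most 10 in all, crops included, and the job is handed in when it is done.

Besides the shell and the picture viewer there is one more tool, called after "Emit:" as name(argument=value, ...) on one line, values as JSON. move_arm: Moves the arm, as the interface text tells. Its arguments: {"type":"object","properties":{"plan":{"type":"array"},"grip":{"type":"number"}},"required":["plan"]}

```bash
mkdir -p pics; cat > h.py <<'E'
import numpy as np, cv2
from bench import ctrl
def R(q):
    from scipy.spatial.transform import Rotation as T
    q=np.array(q); return T.from_quat([q[1],q[2],q[3],q[0]]).as_matrix() if q.size==4 else q.reshape(3,3)
def ray(c,px):
    K=np.array([[c['fx'],0,c['cx']],[0,c['fy'],c['cy']],[0,0,1.]])
    u=cv2.undistortPoints(np.array(px,float).reshape(-1,1,2),K,np.array(c['dist_coeffs'],float)).reshape(-1,2)
    return (R(c['attitude'])@np.c_[u,np.ones(len(u))].T).T, np.array(c['origin'])
def onz(c,px,z):
    d,o=ray(c,px); return o+d*((z-o[2])/d[:,2])[:,None]
def proj(c,P):
    K=np.array([[c['fx'],0,c['cx']],[0,c['fy'],c['cy']],[0,0,1.]])
    M=R(c['attitude']).T
    return cv2.projectPoints(np.array(P,float).reshape(-1,1,3),cv2.Rodrigues(M)[0],-M@np.array(c['origin']),K,np.array(c['dist_coeffs'],float))[0].reshape(-1,2)
E
python3 - <<'E'
from h import *
import pickle
for n in ['top','scene']:
    c=ctrl.camera(n); pickle.dump(c,open(n+'.pkl','wb'))
    cv2.imwrite(f'pics/{n}0.png',c['pixels'][:,:,::-1]); print(n,c['origin'],c['attitude'],c['fx'])
o=ctrl.get_obs(); print(o['eef_rot'],o['wrist_force'],o['time_s'],o['opening'])
E
```

```text
top [ 0.41325922 -0.07634623  1.39444008] [-0.03551076  0.70917672 -0.70214532  0.05290856] 515.7619384551009
scene [0.21486034 0.67448583 0.7787553 ] [ 0.0868957  -0.18230821  0.88703113 -0.41519709] 368.9990470355063
[-8.03326888e-04  9.75810473e-01  2.18616731e-01 -2.43119620e-05] [-0.85530649  0.28017594  0.55129552] 0.1 0.9995111830497055
```

View pics/top0.png

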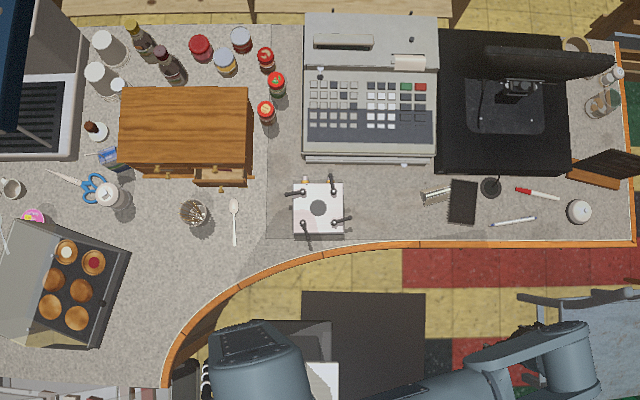

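View pics/scene0.png

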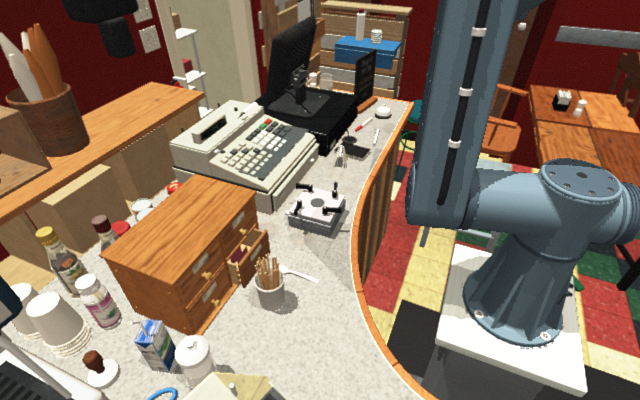

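The top view shows the filter with its cover centred near pixel (318,208). The levers are at (300,190), (335,193), (304,228) and (343,221). The register and the drawer chest stand behind it. I'll take an enlarged crop next.

```bash
python3 - <<'E'
from h import *
import pickle
c=pickle.load(open('top.pkl','rb'))
im=c['pixels'][165:255,270:370,::-1]; cv2.imwrite('pics/crop1.png',cv2.resize(im,None,fx=6,fy=6,interpolation=cv2.INTER_CUBIC))
print(onz(c,[[318,208],[293,183],[343,183],[344,233],[293,234]],0.0635))
E
```

```text
[[ 0.55636719 -0.10031389  0.0635    ]
 [ 0.62123165 -0.03446054  0.0635    ]
 [ 0.6228349  -0.16510429  0.0635    ]
 [ 0.49209244 -0.16813335  0.0635    ]
 [ 0.48819722 -0.03643992  0.0635    ]]
```

View pics/crop1.png

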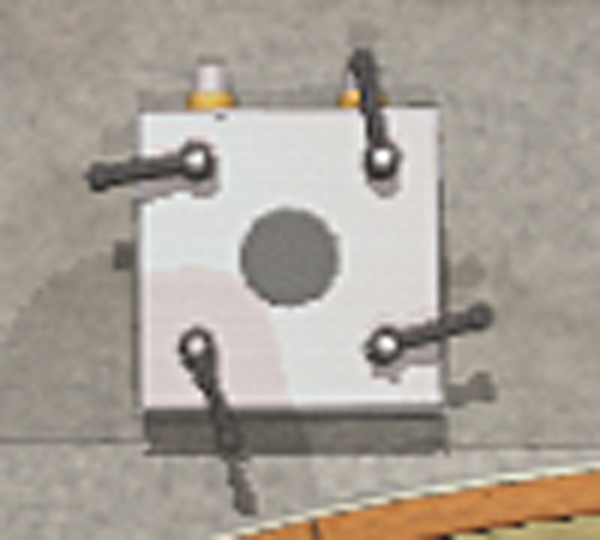

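The crop shows the levers in a pinwheel. Hubs are at crop pixels (198,345) front left, (385,345) front right, (197,162) back left and (382,160) back right. Lever ends are at (230,438), (483,317), (97,177) and (362,62), and these match the expected angles of 195, 285, 105 and 15 degrees. Next I'll check hub positions and register clearance.

```bash
python3 - <<'E'
from h import *
import pickle
np.set_printoptions(precision=4,suppress=True)
c=pickle.load(open('top.pkl','rb'));s=pickle.load(open('scene.pkl','rb'))
k=lambda p:np.array(p)/6.+[269.6,164.6]
h=onz(c,k([[198,345],[385,345],[197,162],[382,160]]),.0905); e=onz(c,k([[230,438],[483,317],[97,177],[362,62]]),.0895)
print(h,h.mean(0)); d=e-h; print(np.degrees(np.arctan2(d[:,1],d[:,0]))%360,np.hypot(d[:,0],d[:,1]))
print('base bottom front',onz(c,k([[147,452],[447,450]]),0))
print('badge',onz(c,k([[290,257]]),.0635))
print('scene check',proj(s,h))
for z in (0,.05,.1): print(z,'reg top',onz(c,[[303,163],[437,166]],z)[:,:2].ravel(),'reg scene',onz(s,[[272,203],[316,150]],z)[:,:2].ravel(),'chest',onz(c,[[250,180]],z)[0,:2])
im=s['pixels'][90:240,170:370,::-1]; cv2.imwrite('pics/crop2.png',cv2.resize(im,None,fx=4,fy=4,interpolation=cv2.INTER_CUBIC))
E
```

```text
[[ 0.5171 -0.0611  0.0905]
 [ 0.5179 -0.1402  0.0905]
 [ 0.5951 -0.0597  0.0905]
 [ 0.5969 -0.1384  0.0905]] [ 0.5568 -0.0999  0.0905]
[199.6426 286.5955  99.0961  11.653 ] [0.0415 0.0434 0.043  0.0433]
base bottom front [[ 0.4758 -0.0377  0.    ]
 [ 0.478  -0.1729  0.    ]]
badge [[ 0.5578 -0.1001  0.0635]]
scene check [[324.6347 206.6522]
 [334.5263 190.7299]
 [299.7225 200.06  ]
 [310.3205 184.7641]]
0 reg top [ 0.6871 -0.0591  0.6844 -0.4322] reg scene [ 0.7218 -0.1072  0.7192 -0.4586] chest [0.6381 0.0855]
0.05 reg top [ 0.6773 -0.0597  0.6747 -0.4194] reg scene [ 0.6893 -0.057   0.6868 -0.3859] chest [0.6301 0.0797]
0.1 reg top [ 0.6675 -0.0603  0.665  -0.4066] reg scene [ 0.6567 -0.0069  0.6544 -0.3131] chest [0.622  0.0738]
```

View pics/crop2.png

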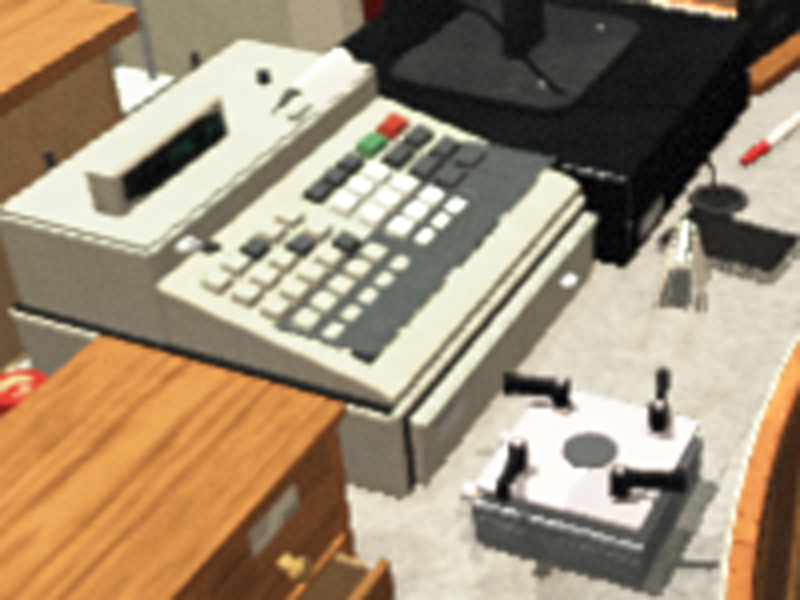

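The crop shows the register's low sloping front, clear of the levers. The hubs form an 80 mm square centred at (0.557, -0.100), as given. I'll write a planner that outputs row numbers for each push arc.

```bash
cat > plan.py <<'E'
from h import *
import json,os
C=np.array([.557,-.100]);Y=.018
S={'fl':(-40,40),'fr':(-40,-40),'bl':(40,40),'br':(40,-40)}
T0={'fl':180,'br':0,'fr':270,'bl':90}   # lever angle - tool yaw (mod-90 trick)
def pose(s,phi,z,r=38,D=19.5):
    a=np.array(S[s])/1000; c,n=np.cos(Y),np.sin(Y)
    h=C+[c*a[0]-n*a[1],n*a[0]+c*a[1]]
    p=np.radians(phi);u=np.array([np.cos(p),np.sin(p)]);w=np.array([-u[1],u[0]])
    if s in('fr','bl'): D=D-3.5
    q=h+r/1e3*u+D/1e3*w
    return np.r_[q,z,np.radians((phi-T0[s]+180)%360-180)]
def chunks(poses,cur):
    for i in range(0,len(poses),10):
        out=[]; 
        for p in poses[i:i+10]:
            d=p-cur; out.append(np.r_[np.round(d[:3]/.05,2),0,0,round(d[3],2)])
        print('from',cur.round(4)); print('['+', '.join(', '.join('%g'%(v+0) for v in o) for o in out)+']')
        o=out[-1]; cur=cur+np.r_[o[:3]*.05,o[5]]
    json.dump(list(cur),open('cur.json','w')); return cur
def load(): return np.array(json.load(open('cur.json')))
E
python3 - <<'E'
from plan import *
cur=np.r_[.245,-.52,.231,np.radians(25.26)]
a=pose('fl',213,.2)
cur=chunks([a]*10,cur)
arc=[pose('fl',f,.074) for f in (213,209,206,203,200,197,194)]
cur=chunks([pose('fl',213,.13),pose('fl',213,.074)]+arc,cur)
E
```

```text
from [ 0.245  -0.52    0.231   0.4409]
[5, 8.44, -0.62, 0, 0, 0.14, 5, 8.44, -0.62, 0, 0, 0.14, 5, 8.44, -0.62, 0, 0, 0.14, 5, 8.44, -0.62, 0, 0, 0.14, 5, 8.44, -0.62, 0, 0, 0.14, 5, 8.44, -0.62, 0, 0, 0.14, 5, 8.44, -0.62, 0, 0, 0.14, 5, 8.44, -0.62, 0, 0, 0.14, 5, 8.44, -0.62, 0, 0, 0.14, 5, 8.44, -0.62, 0, 0, 0.14]
from [ 0.495  -0.098   0.2     0.5809]
[0, 0, -1.4, 0, 0, 0, 0, 0, -2.52, 0, 0, 0, 0, 0, -2.52, 0, 0, 0, -0.05, 0.04, -2.52, 0, 0, -0.07, -0.09, 0.06, -2.52, 0, 0, -0.13, -0.12, 0.09, -2.52, 0, 0, -0.18, -0.16, 0.12, -2.52, 0, 0, -0.23, -0.19, 0.15, -2.52, 0, 0, -0.28, -0.22, 0.18, -2.52, 0, 0, -0.34]
```

Emit:
move_arm(plan=[5, 8.44, -0.62, 0, 0, 0.14, 5, 8.44, -0.62, 0, 0, 0.14, 5, 8.44, -0.62, 0, 0, 0.14, 5, 8.44, -0.62, 0, 0, 0.14, 5, 8.44, -0.62, 0, 0, 0.14, 5, 8.44, -0.62, 0, 0, 0.14, 5, 8.44, -0.62, 0, 0, 0.14, 5, 8.44, -0.62, 0, 0, 0.14, 5, 8.44, -0.62, 0, 0, 0.14, 5, 8.44, -0.62, 0, 0, 0.14], grip=0)

```text
time_s: 1.35
eef_pos: [0.495, -0.098, 0.1999]
eef_rot: [-0.0, 0.958, 0.287, -0.0]
wrist_force: [-0.6, -0.2, 0.4]
opening: -0.004
grasp_force: 0.0
```

```bash
python3 - <<'E'
from h import *
import pickle
c=ctrl.camera('wrist'); pickle.dump(c,open('w1.pkl','wb')); print(c['origin'])
im=c['pixels'][:,:,::-1].copy()
cv2.imwrite('pics/w1.png',im)
E
```

```text
[ 0.55525186 -0.05799237  0.34258587]
```

View pics/w1.png

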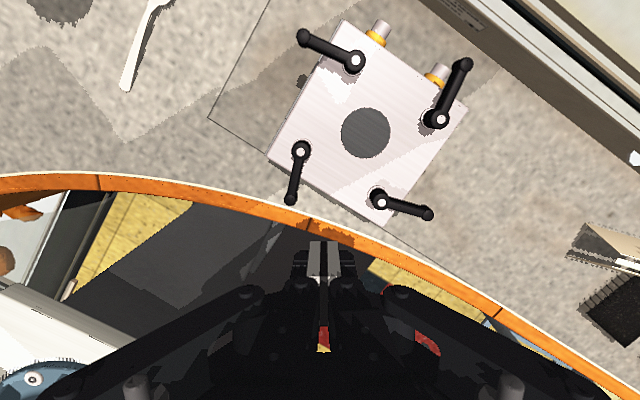

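The wrist view shows all four levers clearly. Hub tops are at fl (300,152), fr (380,202), bl (355,61) and br (440,119). Lever ends are at fl (290,199), fr (428,214), bl (303,37) and br (463,64). The camera sits on the tool's +x side, so I'll flip the yaw by 180° to keep it away from the register.

```bash
python3 - <<'E'
from h import *
import pickle
np.set_printoptions(precision=4,suppress=True)
c=pickle.load(open('w1.pkl','rb'))
h=onz(c,[[300,152],[380,202],[355,61],[440,119]],.0905); e=onz(c,[[290,199],[428,214],[303,37],[463,64]],.0895)
d=e-h;print(h,h.mean(0),np.degrees(np.arctan2(d[:,1],d[:,0]))%360,np.hypot(d[:,0],d[:,1]), ctrl.get_obs()['q'])
E
sed -i "s/^T0=.*/T0={'fl':0,'br':180,'fr':90,'bl':270}/; s/np.radians((phi-T0\[s\]+180)%360-180)/np.radians((phi-T0[s]+60)%360-60)/" plan.py
python3 - <<'E'
from plan import *
cur=np.r_[.495,-.098,.2,.5809]
a=pose('fl',213,.2); m=a.copy(); m[3]=2.2
cur=chunks([m]*9+[m],cur)
cur=chunks([a]*9,cur)
cur=chunks([pose('fl',213,.13),pose('fl',213,.074)]+[pose('fl',f,.074) for f in (213,209,206,203,200,197,194)],cur)
E
```

```text
[[ 0.517  -0.0603  0.0905]
 [ 0.5185 -0.1391  0.0905]
 [ 0.5965 -0.0587  0.0905]
 [ 0.5987 -0.138   0.0905]] [ 0.5577 -0.099   0.0905] [200.0755 288.5893 100.4865  15.0309] [0.0408 0.0431 0.0416 0.0416] [-0.432   0.0544  1.8127 -0.0004  1.275   0.5586]
from [ 0.495  -0.098   0.2     0.5809]
[0, 0, 0, 0, 0, 1.62, 0, 0, 0, 0, 0, 1.62, 0, 0, 0, 0, 0, 1.62, 0, 0, 0, 0, 0, 1.62, 0, 0, 0, 0, 0, 1.62, 0, 0, 0, 0, 0, 1.62, 0, 0, 0, 0, 0, 1.62, 0, 0, 0, 0, 0, 1.62, 0, 0, 0, 0, 0, 1.62, 0, 0, 0, 0, 0, 1.62]
from [ 0.495  -0.098   0.2     2.2009]
[0, 0, 0, 0, 0, 1.52, 0, 0, 0, 0, 0, 1.52, 0, 0, 0, 0, 0, 1.52, 0, 0, 0, 0, 0, 1.52, 0, 0, 0, 0, 0, 1.52, 0, 0, 0, 0, 0, 1.52, 0, 0, 0, 0, 0, 1.52, 0, 0, 0, 0, 0, 1.52, 0, 0, 0, 0, 0, 1.52]
from [ 0.495  -0.098   0.2     3.7209]
[0, 0, -1.4, 0, 0, 0, 0, 0, -2.52, 0, 0, 0, 0, 0, -2.52, 0, 0, 0, -0.05, 0.04, -2.52, 0, 0, -0.07, -0.09, 0.06, -2.52, 0, 0, -0.13, -0.12, 0.09, -2.52, 0, 0, -0.18, -0.16, 0.12, -2.52, 0, 0, -0.23, -0.19, 0.15, -2.52, 0, 0, -0.28, -0.22, 0.18, -2.52, 0, 0, -0.33]
```

Emit:
move_arm(plan=[0, 0, 0, 0, 0, 1.62, 0, 0, 0, 0, 0, 1.62, 0, 0, 0, 0, 0, 1.62, 0, 0, 0, 0, 0, 1.62, 0, 0, 0, 0, 0, 1.62, 0, 0, 0, 0, 0, 1.62, 0, 0, 0, 0, 0, 1.62, 0, 0, 0, 0, 0, 1.62, 0, 0, 0, 0, 0, 1.62, 0, 0, 0, 0, 0, 1.62])

```text
time_s: 2.65
eef_pos: [0.4949, -0.0995, 0.2004]
eef_rot: [0.0, 0.455, 0.891, -0.0]
wrist_force: [0.6, 0.1, -0.2]
opening: 0.0
grasp_force: 0.0
```

Emit:
move_arm(plan=[0, 0, 0, 0, 0, 1.52, 0, 0, 0, 0, 0, 1.52, 0, 0, 0, 0, 0, 1.52, 0, 0, 0, 0, 0, 1.52, 0, 0, 0, 0, 0, 1.52, 0, 0, 0, 0, 0, 1.52, 0, 0, 0, 0, 0, 1.52, 0, 0, 0, 0, 0, 1.52, 0, 0, 0, 0, 0, 1.52])

```text
time_s: 3.78
eef_pos: [0.4951, -0.0988, 0.2003]
eef_rot: [-0.0, -0.284, 0.959, -0.0]
wrist_force: [-0.2, -0.1, -0.9]
opening: 0.001
grasp_force: 0.0
```

Emit:
move_arm(plan=[0, 0, -1.4, 0, 0, 0, 0, 0, -2.52, 0, 0, 0, 0, 0, -2.52, 0, 0, 0, -0.05, 0.04, -2.52, 0, 0, -0.07, -0.09, 0.06, -2.52, 0, 0, -0.13, -0.12, 0.09, -2.52, 0, 0, -0.18, -0.16, 0.12, -2.52, 0, 0, -0.23, -0.19, 0.15, -2.52, 0, 0, -0.28, -0.22, 0.18, -2.52, 0, 0, -0.33])

```text
time_s: 4.9
eef_pos: [0.4865, -0.0903, 0.0779]
eef_rot: [0.002, -0.122, 0.993, -0.002]
wrist_force: [-0.2, -0.8, -0.3]
opening: -0.001
grasp_force: 0.5
```

```bash
python3 - <<'E'
from plan import *
np.set_printoptions(precision=4,suppress=True)
o=ctrl.get_obs(); print(o['eef_pos'],o['wrist_force'],o['torque'],o['dq'],o['time_s'])
c=ctrl.camera('wrist'); cv2.imwrite('pics/w2.png',c['pixels'][:,:,::-1])
o=ctrl.get_obs(); print(o['eef_pos'],o['wrist_force'],o['dq'],o['time_s'])
E
```

```text
[ 0.4865 -0.0903  0.0779] [-0.2374 -0.7875 -0.3438] [-0.1627 -0.0185 -0.0047] [ 0.0126 -0.0288  0.0342 -0.0004 -0.0072  0.4108] 4.9
[ 0.4863 -0.0901  0.0778] [-0.0189 -0.4883  0.0704] [-0.0008  0.0073 -0.0016  0.0017 -0.0062 -0.0906] 4.95
```

View pics/w2.png

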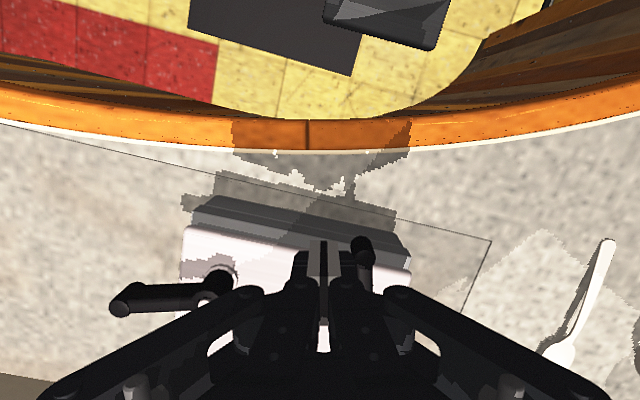

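The wrist view shows the closed fingertips right beside the fl lever, whose end is near (363,245), just at contact. I'll carry on with the first push.

```bash
python3 - <<'E'
from plan import *
cur=load()
cur=chunks([pose('fl',f,.074) for f in np.linspace(194,136,11)[1:]],cur)
print(cur)
E
```

```text
from [ 0.484  -0.089   0.074   3.3909]
[-0.05, 0.07, 0, 0, 0, -0.11, -0.1, 0.14, 0, 0, 0, -0.21, -0.14, 0.22, 0, 0, 0, -0.31, -0.17, 0.3, 0, 0, 0, -0.41, -0.19, 0.39, 0, 0, 0, -0.51, -0.2, 0.47, 0, 0, 0, -0.61, -0.21, 0.56, 0, 0, 0, -0.71, -0.2, 0.64, 0, 0, 0, -0.81, -0.19, 0.73, 0, 0, 0, -0.92, -0.17, 0.81, 0, 0, 0, -1.02]
[ 0.4755 -0.0485  0.074   2.3709]
```

Emit:
move_arm(plan=[-0.05, 0.07, 0, 0, 0, -0.11, -0.1, 0.14, 0, 0, 0, -0.21, -0.14, 0.22, 0, 0, 0, -0.31, -0.17, 0.3, 0, 0, 0, -0.41, -0.19, 0.39, 0, 0, 0, -0.51])

```text
time_s: 5.58
eef_pos: [0.4763, -0.0706, 0.0769]
eef_rot: [0.002, 0.133, 0.991, -0.001]
wrist_force: [-0.8, -1.9, -1.8]
opening: 0.002
grasp_force: 0.8
```

Emit:
move_arm(plan=[-0.01, 0.08, 0, 0, 0, -0.1, -0.02, 0.17, 0, 0, 0, -0.2, -0.01, 0.25, 0, 0, 0, -0.3, 0, 0.34, 0, 0, 0, -0.41, 0.02, 0.42, 0, 0, 0, -0.51])

```text
time_s: 6.2
eef_pos: [0.477, -0.0493, 0.0768]
eef_rot: [0.001, 0.378, 0.926, -0.0]
wrist_force: [-1.2, -1.3, -1.2]
opening: 0.002
grasp_force: 0.7
```

```bash
python3 - <<'E'
from plan import *
np.set_printoptions(precision=4,suppress=True)
o=ctrl.get_obs(); print(o['eef_pos'],o['wrist_force'],o['torque'],o['dq'],o['time_s'])
c=ctrl.camera('top'); cv2.imwrite('pics/t2.png',cv2.resize(c['pixels'][165:255,270:370,::-1],None,fx=6,fy=6,interpolation=cv2.INTER_CUBIC))
E
```

```text
[ 0.477  -0.0493  0.0768] [-1.1883 -1.3108 -1.1574] [-0.1178  0.2363  0.0255] [ 0.0706  0.0096 -0.0112  0.0011  0.0018  0.8604] 6.2
```

View pics/t2.png

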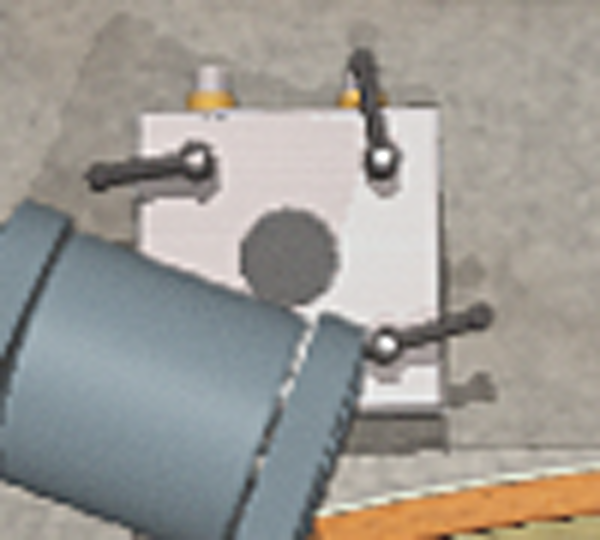

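The top view shows the arm covering the front-left corner, with the other three levers unchanged. The push felt about 1.8 N, so the screw is turning freely. Next is the opposite screw, br.

```bash
cat >> plan.py <<'E'
def go(s0,f0,s1,f1,f2,z0=.072,z1=.072,n=None,zt=.135,trav=8):
    """from pushing s0 at f0: back off, up, over to s1 at f1, down, push to f2"""
    up=pose(s0,f0+5,zt); ov=pose(s1,f1,zt)
    n=n or int(np.ceil((f1-f2)/6))
    P=[pose(s0,f0+5,z0),up]+[ov]*trav+[pose(s1,f1,z1)]*2+[pose(s1,f,z1) for f in np.linspace(f1,f2,n+1)[1:]]
    cur=chunks(P,load()); print('end',cur.round(4))
E
python3 -c "
from plan import *
go('fl',136,'br',26,-44)"
```

```text
from [ 0.4755 -0.0485  0.074   2.3709]
[-0.02, -0.07, -0.04, 0, 0, 0.09, -0.02, -0.07, 1.22, 0, 0, 0.09, 2.96, -1.13, 1.22, 0, 0, 1.22, 2.96, -1.13, 1.22, 0, 0, 1.22, 2.96, -1.13, 1.22, 0, 0, 1.22, 2.96, -1.13, 1.22, 0, 0, 1.22, 2.96, -1.13, 1.22, 0, 0, 1.22, 2.96, -1.13, 1.22, 0, 0, 1.22, 2.96, -1.13, 1.22, 0, 0, 1.22, 2.96, -1.13, 1.22, 0, 0, 1.22]
from [ 0.6235 -0.105   0.135   3.5909]
[0, 0, -1.26, 0, 0, 0, 0, 0, -1.26, 0, 0, 0, 0.06, -0.06, -1.26, 0, 0, -0.1, 0.12, -0.12, -1.26, 0, 0, -0.2, 0.18, -0.19, -1.26, 0, 0, -0.3, 0.23, -0.26, -1.26, 0, 0, -0.4, 0.26, -0.34, -1.26, 0, 0, -0.5, 0.3, -0.42, -1.26, 0, 0, -0.61, 0.32, -0.5, -1.26, 0, 0, -0.71, 0.33, -0.59, -1.26, 0, 0, -0.81]
from [ 0.64   -0.1345  0.072   2.7809]
[0.01, -0.09, 0, 0, 0, -0.1, 0.01, -0.17, 0, 0, 0, -0.2, -0.01, -0.26, 0, 0, 0, -0.31, -0.03, -0.34, 0, 0, 0, -0.41]
end [ 0.6385 -0.1515  0.072   2.3709]
```

Emit:
move_arm(plan=[-0.02, -0.07, -0.04, 0, 0, 0.09, -0.02, -0.07, 1.22, 0, 0, 0.09, 2.96, -1.13, 1.22, 0, 0, 1.22, 2.96, -1.13, 1.22, 0, 0, 1.22, 2.96, -1.13, 1.22, 0, 0, 1.22, 2.96, -1.13, 1.22, 0, 0, 1.22, 2.96, -1.13, 1.22, 0, 0, 1.22, 2.96, -1.13, 1.22, 0, 0, 1.22, 2.96, -1.13, 1.22, 0, 0, 1.22, 2.96, -1.13, 1.22, 0, 0, 1.22])

```text
time_s: 7.5
eef_pos: [0.6244, -0.1053, 0.1366]
eef_rot: [0.001, -0.221, 0.975, -0.0]
wrist_force: [-0.5, -0.0, -0.8]
opening: -0.001
grasp_force: 0.0
```

Emit:
move_arm(plan=[0, 0, -1.26, 0, 0, 0, 0, 0, -1.26, 0, 0, 0])

```text
time_s: 7.75
eef_pos: [0.6197, -0.1036, 0.0675]
eef_rot: [-0.004, -0.222, 0.975, 0.003]
wrist_force: [-0.7, 0.4, 0.6]
opening: -0.0
grasp_force: 0.0
```

Emit:
move_arm(plan=[0.06, -0.06, 0, 0, 0, -0.1, 0.12, -0.12, 0, 0, 0, -0.2, 0.18, -0.19, 0, 0, 0, -0.3, 0.23, -0.26, 0, 0, 0, -0.4, 0.26, -0.34, 0, 0, 0, -0.5, 0.3, -0.42, 0, 0, 0, -0.61, 0.32, -0.5, 0, 0, 0, -0.71, 0.33, -0.59, 0, 0, 0, -0.81])

```text
time_s: 8.75
eef_pos: [0.6415, -0.1345, 0.0748]
eef_rot: [0.001, 0.182, 0.983, 0.0]
wrist_force: [0.9, 0.9, -0.5]
opening: 0.001
grasp_force: 0.8
```

Emit:
move_arm(plan=[0.01, -0.09, 0, 0, 0, -0.1, 0.01, -0.17, 0, 0, 0, -0.2, -0.01, -0.26, 0, 0, 0, -0.31, -0.03, -0.34, 0, 0, 0, -0.41])

```text
time_s: 9.25
eef_pos: [0.6402, -0.1518, 0.075]
eef_rot: [0.001, 0.378, 0.926, 0.0]
wrist_force: [0.7, 1.3, -1.3]
opening: 0.0
grasp_force: 0.8
```

```bash
python3 -c "
from plan import *
go('br',-44,'fr',301,226,z0=.072,z1=.072)"
```

```text
from [ 0.6385 -0.1515  0.072   2.3709]
[0.02, 0.07, 0, 0, 0, 0.09, 0.02, 0.07, 1.26, 0, 0, 0.09, -1.75, -0.27, 1.26, 0, 0, 1.31, -1.75, -0.27, 1.26, 0, 0, 1.31, -1.75, -0.27, 1.26, 0, 0, 1.31, -1.75, -0.27, 1.26, 0, 0, 1.31, -1.75, -0.27, 1.26, 0, 0, 1.31, -1.75, -0.27, 1.26, 0, 0, 1.31, -1.75, -0.27, 1.26, 0, 0, 1.31, -1.75, -0.27, 1.26, 0, 0, 1.31]
from [ 0.551  -0.165   0.135   3.6809]
[0, 0, -1.26, 0, 0, 0, 0, 0, -1.26, 0, 0, 0, -0.05, -0.07, -1.26, 0, 0, -0.1, -0.11, -0.12, -1.26, 0, 0, -0.2, -0.17, -0.18, -1.26, 0, 0, -0.3, -0.24, -0.22, -1.26, 0, 0, -0.4, -0.32, -0.26, -1.26, 0, 0, -0.5, -0.39, -0.29, -1.26, 0, 0, -0.6, -0.47, -0.32, -1.26, 0, 0, -0.7, -0.56, -0.33, -1.26, 0, 0, -0.8]
from [ 0.523  -0.1815  0.072   2.8809]
[-0.08, -0.01, 0, 0, 0, -0.1, -0.16, -0.01, 0, 0, 0, -0.21, -0.24, 0, 0, 0, 0, -0.31, -0.32, 0.02, 0, 0, 0, -0.41, -0.4, 0.05, 0, 0, 0, -0.51]
end [ 0.503  -0.179   0.072   2.3709]
```

Emit:
move_arm(plan=[0.02, 0.07, 0, 0, 0, 0.09, 0.02, 0.07, 1.26, 0, 0, 0.09, -1.75, -0.27, 1.26, 0, 0, 1.31, -1.75, -0.27, 1.26, 0, 0, 1.31, -1.75, -0.27, 1.26, 0, 0, 1.31, -1.75, -0.27, 1.26, 0, 0, 1.31, -1.75, -0.27, 1.26, 0, 0, 1.31, -1.75, -0.27, 1.26, 0, 0, 1.31, -1.75, -0.27, 1.26, 0, 0, 1.31, -1.75, -0.27, 1.26, 0, 0, 1.31])

```text
time_s: 10.5
eef_pos: [0.5522, -0.1655, 0.1376]
eef_rot: [0.001, -0.265, 0.964, -0.001]
wrist_force: [-0.6, 0.5, 0.6]
opening: -0.0
grasp_force: 0.0
```

Emit:
move_arm(plan=[0, 0, -0.7, 0, 0, 0, 0, 0, -1.26, 0, 0, 0, -0.05, -0.07, -1.26, 0, 0, -0.1, -0.11, -0.12, -1.26, 0, 0, -0.2, -0.17, -0.18, -1.26, 0, 0, -0.3, -0.24, -0.22, -1.26, 0, 0, -0.4, -0.32, -0.26, -1.26, 0, 0, -0.5, -0.39, -0.29, -1.26, 0, 0, -0.6, -0.47, -0.32, -1.26, 0, 0, -0.7, -0.56, -0.33, -1.26, 0, 0, -0.8])

```text
time_s: 11.75
eef_pos: [0.5242, -0.1821, 0.0737]
eef_rot: [0.001, 0.133, 0.991, -0.0]
wrist_force: [1.5, 0.5, -2.1]
opening: -0.0
grasp_force: 0.5
```

Emit:
move_arm(plan=[-0.08, -0.01, 0, 0, 0, -0.1, -0.16, -0.01, 0, 0, 0, -0.21, -0.24, 0, 0, 0, 0, -0.31, -0.32, 0.02, 0, 0, 0, -0.41, -0.4, 0.05, 0, 0, 0, -0.51])

```text
time_s: 12.38
eef_pos: [0.5041, -0.1797, 0.0737]
eef_rot: [0.001, 0.379, 0.925, -0.0]
wrist_force: [0.5, -0.5, -1.2]
opening: -0.001
grasp_force: 0.5
```

```bash
python3 -c "
from plan import *
go('fr',226,'bl',113,46,z0=.072,z1=.072)"
```

```text
from [ 0.503  -0.179   0.072   2.3709]
[0.06, -0.03, 0, 0, 0, 0.09, 0.06, -0.03, 1.26, 0, 0, 0.09, 1.27, 2.97, 1.26, 0, 0, 1.17, 1.27, 2.97, 1.26, 0, 0, 1.17, 1.27, 2.97, 1.26, 0, 0, 1.17, 1.27, 2.97, 1.26, 0, 0, 1.17, 1.27, 2.97, 1.26, 0, 0, 1.17, 1.27, 2.97, 1.26, 0, 0, 1.17, 1.27, 2.97, 1.26, 0, 0, 1.17, 1.27, 2.97, 1.26, 0, 0, 1.17]
from [ 0.5665 -0.0305  0.135   3.5409]
[0, 0, -1.26, 0, 0, 0, 0, 0, -1.26, 0, 0, 0, 0.06, 0.05, -1.26, 0, 0, -0.1, 0.13, 0.1, -1.26, 0, 0, -0.19, 0.19, 0.14, -1.26, 0, 0, -0.29, 0.27, 0.18, -1.26, 0, 0, -0.39, 0.34, 0.21, -1.26, 0, 0, -0.49, 0.42, 0.23, -1.26, 0, 0, -0.58, 0.5, 0.24, -1.26, 0, 0, -0.68, 0.58, 0.25, -1.26, 0, 0, -0.78]
from [ 0.5955 -0.018   0.072   2.7609]
[0.08, 0, 0, 0, 0, -0.09, 0.16, -0.01, 0, 0, 0, -0.19, 0.24, -0.03, 0, 0, 0, -0.29, 0.31, -0.06, 0, 0, 0, -0.39]
end [ 0.611  -0.021   0.072   2.3709]
```

Emit:
move_arm(plan=[0.06, -0.03, 0, 0, 0, 0.09, 0.06, -0.03, 1.26, 0, 0, 0.09, 1.27, 2.97, 1.26, 0, 0, 1.17, 1.27, 2.97, 1.26, 0, 0, 1.17, 1.27, 2.97, 1.26, 0, 0, 1.17, 1.27, 2.97, 1.26, 0, 0, 1.17, 1.27, 2.97, 1.26, 0, 0, 1.17, 1.27, 2.97, 1.26, 0, 0, 1.17, 1.27, 2.97, 1.26, 0, 0, 1.17, 1.27, 2.97, 1.26, 0, 0, 1.17])

```text
time_s: 13.62
eef_pos: [0.5671, -0.0306, 0.136]
eef_rot: [0.0, -0.196, 0.981, -0.0]
wrist_force: [0.6, 0.5, 0.8]
opening: -0.0
grasp_force: 0.0
```

Emit:
move_arm(plan=[0, 0, -0.7, 0, 0, 0, 0, 0, -1.26, 0, 0, 0, 0.06, 0.05, -1.26, 0, 0, -0.1, 0.13, 0.1, -1.26, 0, 0, -0.19, 0.19, 0.14, -1.26, 0, 0, -0.29, 0.27, 0.18, -1.26, 0, 0, -0.39, 0.34, 0.21, -1.26, 0, 0, -0.49, 0.42, 0.23, -1.26, 0, 0, -0.58, 0.5, 0.24, -1.26, 0, 0, -0.68, 0.58, 0.25, -1.26, 0, 0, -0.78])

```text
time_s: 14.88
eef_pos: [0.5956, -0.018, 0.0722]
eef_rot: [-0.001, 0.192, 0.981, -0.0]
wrist_force: [-1.0, 0.0, -0.4]
opening: 0.001
grasp_force: 0.4
```

Emit:
move_arm(plan=[0.08, 0, 0, 0, 0, -0.09, 0.16, -0.01, 0, 0, 0, -0.19, 0.24, -0.03, 0, 0, 0, -0.29, 0.31, -0.06, 0, 0, 0, -0.39])

```text
time_s: 15.38
eef_pos: [0.6111, -0.0207, 0.0721]
eef_rot: [-0.001, 0.379, 0.925, 0.0]
wrist_force: [-1.2, 1.1, -0.5]
opening: -0.003
grasp_force: 0.7
```

```bash
python3 -c "
from plan import *
import json
go('bl',46,'fl',150,150,z0=.072,z1=.070)
"
```

```text
from [ 0.611  -0.021   0.072   2.3709]
[-0.06, 0.03, 0, 0, 0, 0.09, -0.06, 0.03, 1.26, 0, 0, 0.09, -2.75, -0.75, 1.26, 0, 0, 0.25, -2.75, -0.75, 1.26, 0, 0, 0.25, -2.75, -0.75, 1.26, 0, 0, 0.25, -2.75, -0.75, 1.26, 0, 0, 0.25, -2.75, -0.75, 1.26, 0, 0, 0.25, -2.75, -0.75, 1.26, 0, 0, 0.25, -2.75, -0.75, 1.26, 0, 0, 0.25, -2.75, -0.75, 1.26, 0, 0, 0.25]
from [ 0.4735 -0.0585  0.135   2.6209]
[0, 0, -1.3, 0, 0, 0, 0, 0, -1.3, 0, 0, 0]
end [ 0.4735 -0.0585  0.07    2.6209]
```

Emit:
move_arm(plan=[-0.06, 0.03, 0, 0, 0, 0.09, -0.06, 0.03, 1.26, 0, 0, 0.09, -2.75, -0.75, 1.26, 0, 0, 0.25, -2.75, -0.75, 1.26, 0, 0, 0.25, -2.75, -0.75, 1.26, 0, 0, 0.25, -2.75, -0.75, 1.26, 0, 0, 0.25, -2.75, -0.75, 1.26, 0, 0, 0.25])

```text
time_s: 16.25
eef_pos: [0.4756, -0.0588, 0.136]
eef_rot: [0.001, 0.258, 0.966, -0.0]
wrist_force: [-0.3, -0.3, 0.0]
opening: 0.002
grasp_force: 0.0
```

```bash
python3 - <<'E'
from plan import *
c=ctrl.camera('top'); a=cv2.resize(c['pixels'][165:255,270:370,::-1],None,fx=4,fy=4,interpolation=cv2.INTER_CUBIC)
s=ctrl.camera('scene'); b=cv2.resize(s['pixels'][165:255,270:370,::-1],None,fx=4,fy=4,interpolation=cv2.INTER_CUBIC)
cv2.imwrite('pics/t3.png',np.hstack([a,b]))
import pickle; pickle.dump(s,open('s3.pkl','wb'))
cur=load(); cur[2]=.07
chunks([pose('fl',150,.1),pose('fl',150,.07)]+[pose('fl',f,.07) for f in (145,140,136,132,128,125,122)],np.r_[.4735,-.0585,.135,2.6209])
E
```

```text
from [ 0.4735 -0.0585  0.135   2.6209]
[0, 0, -0.7, 0, 0, 0, 0, 0, -1.3, 0, 0, 0, 0.01, 0.07, -1.3, 0, 0, -0.09, 0.02, 0.15, -1.3, 0, 0, -0.18, 0.04, 0.2, -1.3, 0, 0, -0.25, 0.06, 0.26, -1.3, 0, 0, -0.32, 0.08, 0.31, -1.3, 0, 0, -0.39, 0.1, 0.35, -1.3, 0, 0, -0.44, 0.12, 0.39, -1.3, 0, 0, -0.49]
```

View pics/t3.png

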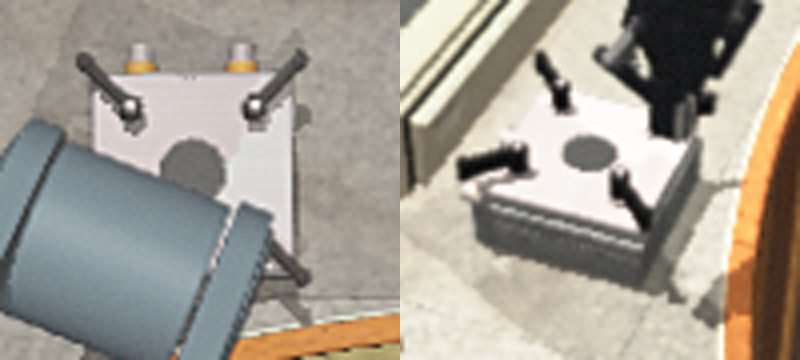

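The pictures show the bl and br levers on their outward diagonals (about 47° and 316°), fr likewise, and the cover level. Round two starts with fl.

Emit:
move_arm(plan=[0, 0, -0.7, 0, 0, 0, 0, 0, -1.3, 0, 0, 0, 0.01, 0.07, -1.3, 0, 0, -0.09, 0.02, 0.15, -1.3, 0, 0, -0.18, 0.04, 0.2, -1.3, 0, 0, -0.25, 0.06, 0.26, -1.3, 0, 0, -0.32, 0.08, 0.31, -1.3, 0, 0, -0.39, 0.1, 0.35, -1.3, 0, 0, -0.44, 0.12, 0.39, -1.3, 0, 0, -0.49])

```text
time_s: 17.48
eef_pos: [0.4803, -0.0388, 0.0698]
eef_rot: [-0.0, 0.485, 0.875, -0.0]
wrist_force: [-1.4, -1.6, -0.8]
opening: 0.005
grasp_force: 0.7
```

```bash
cat >> plan.py <<'E'
def two(s,f0,f1,z,step=3,k=2):
    cur=load(); fs=np.arange(f0-step,f1-.1,-step)
    for i in range(0,len(fs),k):
        print(fs[i:i+k]); cur=chunks([pose(s,f,z) for f in fs[i:i+k]],cur)
E
python3 -c "
from plan import *
two('fl',122,62,.069)"; cp cur.json x.json
```

```text
[119. 116.]
from [ 0.4795 -0.039   0.07    2.1309]
[0.03, 0.04, -0.02, 0, 0, -0.05, 0.05, 0.08, -0.02, 0, 0, -0.11]
[113. 110.]
from [ 0.482  -0.035   0.069   2.0209]
[0.03, 0.03, 0, 0, 0, -0.05, 0.06, 0.07, 0, 0, 0, -0.1]
[107. 104.]
from [ 0.485  -0.0315  0.069   1.9209]
[0.03, 0.03, 0, 0, 0, -0.05, 0.06, 0.06, 0, 0, 0, -0.11]
[101.  98.]
from [ 0.488  -0.0285  0.069   1.8109]
[0.04, 0.03, 0, 0, 0, -0.05, 0.07, 0.05, 0, 0, 0, -0.1]
[95. 92.]
from [ 0.4915 -0.026   0.069   1.7109]
[0.04, 0.03, 0, 0, 0, -0.05, 0.08, 0.05, 0, 0, 0, -0.11]
[89. 86.]
from [ 0.4955 -0.0235  0.069   1.6009]
[0.04, 0.02, 0, 0, 0, -0.05, 0.08, 0.04, 0, 0, 0, -0.1]
[83. 80.]
from [ 0.4995 -0.0215  0.069   1.5009]
[0.04, 0.02, 0, 0, 0, -0.05, 0.08, 0.03, 0, 0, 0, -0.1]
[77. 74.]
from [ 0.5035 -0.02    0.069   1.4009]
[0.05, 0.01, 0, 0, 0, -0.06, 0.09, 0.02, 0, 0, 0, -0.11]
[71. 68.]
from [ 0.508  -0.019   0.069   1.2909]
[0.04, 0.01, 0, 0, 0, -0.05, 0.09, 0.02, 0, 0, 0, -0.1]
[65. 62.]
from [ 0.5125 -0.018   0.069   1.1909]
[0.04, 0, 0, 0, 0, -0.06, 0.09, 0, 0, 0, 0, -0.11]
```

Emit:
move_arm(plan=[0.03, 0.04, -0.02, 0, 0, -0.05, 0.05, 0.08, -0.02, 0, 0, -0.11])

```text
time_s: 17.73
eef_pos: [0.483, -0.0349, 0.0689]
eef_rot: [-0.0, 0.532, 0.847, -0.0]
wrist_force: [-0.4, -1.4, 1.4]
opening: -0.003
grasp_force: 0.7
```

Emit:
move_arm(plan=[0.03, 0.03, 0, 0, 0, -0.05, 0.06, 0.07, 0, 0, 0, -0.1])

```text
time_s: 17.98
eef_pos: [0.4858, -0.0314, 0.0688]
eef_rot: [-0.0, 0.574, 0.819, -0.0]
wrist_force: [-1.3, -1.5, -0.2]
opening: 0.0
grasp_force: 0.8
```

Emit:
move_arm(plan=[0.03, 0.03, 0, 0, 0, -0.05, 0.06, 0.06, 0, 0, 0, -0.11])

```text
time_s: 18.23
eef_pos: [0.4886, -0.0283, 0.0687]
eef_rot: [-0.001, 0.618, 0.786, -0.0]
wrist_force: [-0.9, -1.3, -1.5]
opening: 0.002
grasp_force: 0.8
```

Emit:
move_arm(plan=[0.04, 0.03, 0, 0, 0, -0.05, 0.07, 0.05, 0, 0, 0, -0.1])

```text
time_s: 18.48
eef_pos: [0.492, -0.0256, 0.0686]
eef_rot: [-0.001, 0.656, 0.754, -0.001]
wrist_force: [-2.6, -0.7, -0.7]
opening: -0.001
grasp_force: 0.8
```

Emit:
move_arm(plan=[0.04, 0.03, 0, 0, 0, -0.05, 0.08, 0.05, 0, 0, 0, -0.11])

```text
time_s: 18.73
eef_pos: [0.4958, -0.023, 0.0685]
eef_rot: [-0.001, 0.697, 0.717, -0.001]
wrist_force: [-1.1, 0.6, -1.0]
opening: -0.003
grasp_force: 0.9
```

Emit:
move_arm(plan=[0.04, 0.02, 0, 0, 0, -0.05, 0.08, 0.04, 0, 0, 0, -0.1])

```text
time_s: 18.98
eef_pos: [0.4997, -0.021, 0.0684]
eef_rot: [-0.001, 0.732, 0.682, -0.001]
wrist_force: [-1.3, 0.2, -1.3]
opening: 0.001
grasp_force: 0.9
```

Emit:
move_arm(plan=[0.04, 0.02, 0, 0, 0, -0.05, 0.08, 0.03, 0, 0, 0, -0.1])

```text
time_s: 19.23
eef_pos: [0.5037, -0.0194, 0.0684]
eef_rot: [-0.001, 0.765, 0.644, -0.001]
wrist_force: [-1.9, 0.3, -0.9]
opening: -0.004
grasp_force: 1.0
```

Emit:
move_arm(plan=[0.05, 0.01, 0, 0, 0, -0.06, 0.09, 0.02, 0, 0, 0, -0.11])

```text
time_s: 19.48
eef_pos: [0.508, -0.0181, 0.0683]
eef_rot: [-0.001, 0.799, 0.601, -0.001]
wrist_force: [-1.9, 0.7, -1.6]
opening: -0.001
grasp_force: 1.2
```

Emit:
move_arm(plan=[0.04, 0.01, 0, 0, 0, -0.05, 0.09, 0.02, 0, 0, 0, -0.1])

```text
time_s: 19.73
eef_pos: [0.5122, -0.0173, 0.0681]
eef_rot: [-0.001, 0.828, 0.56, -0.001]
wrist_force: [-3.7, -0.2, -2.2]
opening: -0.002
grasp_force: 1.4
```

Emit:
move_arm(plan=[0.04, 0, 0, 0, 0, -0.05])

```text
time_s: 19.85
eef_pos: [0.5141, -0.0171, 0.0681]
eef_rot: [-0.001, 0.842, 0.54, -0.001]
wrist_force: [-3.3, 1.4, -1.2]
opening: -0.003
grasp_force: 1.6
```

Emit:
move_arm(plan=[0.05, 0, 0, 0, 0, -0.05])

```text
time_s: 19.98
eef_pos: [0.5165, -0.017, 0.068]
eef_rot: [-0.002, 0.855, 0.518, -0.001]
wrist_force: [-2.9, 1.1, -2.1]
opening: -0.003
grasp_force: 1.7
```

The fl screw has turned firm, at about 3 N. To keep the tilt small I'll bring the opposite corner br down now and top up fl afterwards.

```bash
python3 -c "
from plan import *
json.dump([.517,-.018,.069,1.0909],open('cur.json','w'))
go('fl',62,'br',-33,-93,z0=.069,z1=.070,n=11,trav=8)
print('--');two('br',-93,-129,.069)"
```

```text
from [ 0.517  -0.018   0.069   1.0909]
[-0.08, 0, 0, 0, 0, 0.08, -0.08, 0, 1.32, 0, 0, 0.08, 2.46, -2.51, 1.32, 0, 0, 1.47, 2.46, -2.51, 1.32, 0, 0, 1.47, 2.46, -2.51, 1.32, 0, 0, 1.47, 2.46, -2.51, 1.32, 0, 0, 1.47, 2.46, -2.51, 1.32, 0, 0, 1.47, 2.46, -2.51, 1.32, 0, 0, 1.47, 2.46, -2.51, 1.32, 0, 0, 1.47, 2.46, -2.51, 1.32, 0, 0, 1.47]
from [ 0.64   -0.1435  0.135   2.5609]
[0, 0, -1.3, 0, 0, 0, 0, 0, -1.3, 0, 0, 0, -0.01, -0.08, -1.3, 0, 0, -0.09, -0.03, -0.16, -1.3, 0, 0, -0.19, -0.05, -0.24, -1.3, 0, 0, -0.28, -0.09, -0.31, -1.3, 0, 0, -0.38, -0.13, -0.38, -1.3, 0, 0, -0.47, -0.18, -0.45, -1.3, 0, 0, -0.57, -0.23, -0.51, -1.3, 0, 0, -0.66, -0.29, -0.56, -1.3, 0, 0, -0.76]
from [ 0.6255 -0.1715  0.07    1.8009]
[-0.06, -0.05, 0, 0, 0, -0.09, -0.13, -0.1, 0, 0, 0, -0.19, -0.21, -0.13, 0, 0, 0, -0.28]
end [ 0.615  -0.178   0.07    1.5209]
--
[-96. -99.]
from [ 0.615  -0.178   0.07    1.5209]
[-0.04, -0.02, -0.02, 0, 0, -0.05, -0.08, -0.04, -0.02, 0, 0, -0.11]
[-102. -105.]
from [ 0.611  -0.18    0.069   1.4109]
[-0.04, -0.01, 0, 0, 0, -0.05, -0.09, -0.02, 0, 0, 0, -0.1]
[-108. -111.]
from [ 0.6065 -0.181   0.069   1.3109]
[-0.04, -0.01, 0, 0, 0, -0.05, -0.08, -0.01, 0, 0, 0, -0.11]
[-114. -117.]
from [ 0.6025 -0.1815  0.069   1.2009]
[-0.05, -0.01, 0, 0, 0, -0.05, -0.09, -0.01, 0, 0, 0, -0.1]
[-120. -123.]
from [ 0.598  -0.182   0.069   1.1009]
[-0.05, 0, 0, 0, 0, -0.05, -0.09, 0, 0, 0, 0, -0.11]
[-126. -129.]
from [ 0.5935 -0.182   0.069   0.9909]
[-0.05, 0.01, 0, 0, 0, -0.05, -0.09, 0.02, 0, 0, 0, -0.1]
```

Emit:
move_arm(plan=[-0.08, 0, 0, 0, 0, 0.08, -0.08, 0, 1.32, 0, 0, 0.08, 2.46, -2.51, 1.32, 0, 0, 1.47, 2.46, -2.51, 1.32, 0, 0, 1.47, 2.46, -2.51, 1.32, 0, 0, 1.47, 2.46, -2.51, 1.32, 0, 0, 1.47, 2.46, -2.51, 1.32, 0, 0, 1.47, 2.46, -2.51, 1.32, 0, 0, 1.47, 2.46, -2.51, 1.32, 0, 0, 1.47, 2.46, -2.51, 1.32, 0, 0, 1.47])

```text
time_s: 21.22
eef_pos: [0.6411, -0.1431, 0.1345]
eef_rot: [-0.0, 0.284, 0.959, 0.0]
wrist_force: [-0.2, 0.0, 0.7]
opening: 0.003
grasp_force: 0.0
```

Emit:
move_arm(plan=[0, 0, -0.7, 0, 0, 0, 0, 0, -1.3, 0, 0, 0, -0.01, -0.08, -1.3, 0, 0, -0.09, -0.03, -0.16, -1.3, 0, 0, -0.19, -0.05, -0.24, -1.3, 0, 0, -0.28, -0.09, -0.31, -1.3, 0, 0, -0.38, -0.13, -0.38, -1.3, 0, 0, -0.47, -0.18, -0.45, -1.3, 0, 0, -0.57, -0.23, -0.51, -1.3, 0, 0, -0.66, -0.29, -0.56, -1.3, 0, 0, -0.76])

```text
time_s: 22.48
eef_pos: [0.627, -0.1712, 0.0695]
eef_rot: [0.0, 0.622, 0.783, 0.0]
wrist_force: [2.0, 0.1, -1.9]
opening: 0.003
grasp_force: 0.9
```

Emit:
move_arm(plan=[-0.06, -0.05, 0, 0, 0, -0.09, -0.13, -0.1, 0, 0, 0, -0.19, -0.21, -0.13, 0, 0, 0, -0.28])

```text
time_s: 22.85
eef_pos: [0.6165, -0.1778, 0.0696]
eef_rot: [0.0, 0.725, 0.688, 0.0]
wrist_force: [2.4, -1.4, -0.9]
opening: 0.001
grasp_force: 1.0
```

Emit:
move_arm(plan=[-0.04, -0.02, -0.02, 0, 0, -0.05, -0.08, -0.04, -0.02, 0, 0, -0.11])

```text
time_s: 23.1
eef_pos: [0.6128, -0.1798, 0.069]
eef_rot: [0.0, 0.762, 0.648, 0.001]
wrist_force: [2.1, 0.9, -0.1]
opening: 0.001
grasp_force: 1.0
```

Emit:
move_arm(plan=[-0.04, -0.01, 0, 0, 0, -0.05, -0.09, -0.02, 0, 0, 0, -0.1])

```text
time_s: 23.35
eef_pos: [0.6084, -0.1809, 0.069]
eef_rot: [0.001, 0.793, 0.609, 0.001]
wrist_force: [2.8, 0.3, -1.2]
opening: 0.003
grasp_force: 1.3
```

Emit:
move_arm(plan=[-0.04, -0.01, 0, 0, 0, -0.05, -0.08, -0.01, 0, 0, 0, -0.11])

```text
time_s: 23.6
eef_pos: [0.6045, -0.1816, 0.0689]
eef_rot: [0.001, 0.826, 0.564, 0.001]
wrist_force: [2.9, -2.0, -1.3]
opening: 0.001
grasp_force: 1.6
```

Emit:
move_arm(plan=[-0.05, -0.01, 0, 0, 0, -0.05])

```text
time_s: 23.72
eef_pos: [0.6021, -0.182, 0.0689]
eef_rot: [0.001, 0.839, 0.544, 0.001]
wrist_force: [4.5, 0.5, -2.1]
opening: 0.001
grasp_force: 1.6
```

Emit:
move_arm(plan=[-0.04, 0, 0, 0, 0, -0.05])

```text
time_s: 23.85
eef_pos: [0.6001, -0.182, 0.0689]
eef_rot: [0.001, 0.853, 0.522, 0.001]
wrist_force: [3.2, -0.8, -2.7]
opening: 0.002
grasp_force: 1.8
```

Emit:
move_arm(plan=[-0.05, 0, 0, 0, 0, -0.05])

```text
time_s: 23.98
eef_pos: [0.5977, -0.1821, 0.0689]
eef_rot: [0.001, 0.865, 0.501, 0.001]
wrist_force: [5.1, -0.3, -2.1]
opening: -0.002
grasp_force: 1.9
```

Emit:
move_arm(plan=[-0.04, 0, 0, 0, 0, -0.06])

```text
time_s: 24.1
eef_pos: [0.5957, -0.1822, 0.0689]
eef_rot: [0.001, 0.88, 0.475, 0.001]
wrist_force: [2.9, -1.3, -2.8]
opening: -0.003
grasp_force: 2.0
```

Emit:
move_arm(plan=[-0.05, 0.01, 0, 0, 0, -0.05, -0.09, 0.01, 0, 0, 0, -0.1])

```text
time_s: 24.35
eef_pos: [0.5914, -0.1818, 0.0689]
eef_rot: [0.001, 0.903, 0.43, 0.001]
wrist_force: [4.8, -2.0, -2.6]
opening: 0.0
grasp_force: 2.3
```

```bash
python3 -c "
from plan import *
o=ctrl.get_obs();print(o['eef_pos'],o['wrist_force'],o['torque'],o['joint_efforts'],o['grasp_force'])"
```

```text
[ 0.59137021 -0.18176495  0.06894544] [ 4.82491701 -1.99147194 -2.55718878] [-0.21383974 -0.80563249  0.04035591] [  0.12662565 -53.21721911 -28.17979932  -0.25141971   1.48948509
  -0.5161001 ] 2.2589220106601715
```

```bash
python3 -c "
from plan import *
json.dump([.589,-.1815,.069,.8909],open('cur.json','w'))
go('br',-129,'fr',238,166,z0=.069,z1=.070,n=13,trav=8)
print('--');two('fr',166,136,.069)"
```

```text
from [ 0.589  -0.1815  0.069   0.8909]
[0.07, 0, 0, 0, 0, 0.09, 0.07, 0, 1.32, 0, 0, 0.09, -1.56, 0, 1.32, 0, 0, 1.69, -1.56, 0, 1.32, 0, 0, 1.69, -1.56, 0, 1.32, 0, 0, 1.69, -1.56, 0, 1.32, 0, 0, 1.69, -1.56, 0, 1.32, 0, 0, 1.69, -1.56, 0, 1.32, 0, 0, 1.69, -1.56, 0, 1.32, 0, 0, 1.69, -1.56, 0, 1.32, 0, 0, 1.69]
from [ 0.511  -0.1815  0.135   2.5809]
[0, 0, -1.3, 0, 0, 0, 0, 0, -1.3, 0, 0, 0, -0.07, 0.02, -1.3, 0, 0, -0.09, -0.15, 0.04, -1.3, 0, 0, -0.19, -0.22, 0.07, -1.3, 0, 0, -0.29, -0.29, 0.11, -1.3, 0, 0, -0.38, -0.36, 0.16, -1.3, 0, 0, -0.48, -0.42, 0.21, -1.3, 0, 0, -0.58, -0.48, 0.26, -1.3, 0, 0, -0.67, -0.53, 0.32, -1.3, 0, 0, -0.77]
from [ 0.4845 -0.1655  0.07    1.8109]
[-0.04, 0.07, 0, 0, 0, -0.1, -0.08, 0.14, 0, 0, 0, -0.19, -0.11, 0.21, 0, 0, 0, -0.29, -0.13, 0.29, 0, 0, 0, -0.39, -0.15, 0.37, 0, 0, 0, -0.48]
end [ 0.477  -0.147   0.07    1.3309]
--
[163. 160.]
from [ 0.477  -0.147   0.07    1.3309]
[-0.01, 0.04, -0.02, 0, 0, -0.06, -0.01, 0.08, -0.02, 0, 0, -0.11]
[157. 154.]
from [ 0.4765 -0.143   0.069   1.2209]
[0, 0.05, 0, 0, 0, -0.05, 0, 0.09, 0, 0, 0, -0.1]
[151. 148.]
from [ 0.4765 -0.1385  0.069   1.1209]
[0, 0.04, 0, 0, 0, -0.06, 0.01, 0.09, 0, 0, 0, -0.11]
[145. 142.]
from [ 0.477  -0.134   0.069   1.0109]
[0.01, 0.04, 0, 0, 0, -0.05, 0.02, 0.08, 0, 0, 0, -0.1]
[139. 136.]
from [ 0.478  -0.13    0.069   0.9109]
[0.01, 0.04, 0, 0, 0, -0.06, 0.03, 0.08, 0, 0, 0, -0.11]
```

Emit:
move_arm(plan=[0.07, 0, 0, 0, 0, 0.09, 0.09, 0, 1.32, 0, 0, 0.24, -1.56, 0, 1.32, 0, 0, 1.69, -1.56, 0, 1.32, 0, 0, 1.69, -1.56, 0, 1.32, 0, 0, 1.69, -1.56, 0, 1.32, 0, 0, 1.69, -1.56, 0, 1.32, 0, 0, 1.69, -1.56, 0, 1.32, 0, 0, 1.69, -1.56, 0, 1.32, 0, 0, 1.69, -1.56, 0, 1.32, 0, 0, 1.69])

```text
time_s: 25.6
eef_pos: [0.5122, -0.1814, 0.135]
eef_rot: [-0.0, 0.274, 0.962, 0.0]
wrist_force: [-0.6, 0.3, 1.2]
opening: 0.003
grasp_force: 0.0
```

Emit:
move_arm(plan=[0, 0, -0.7, 0, 0, 0, 0, 0, -1.3, 0, 0, 0, -0.07, 0.02, -1.3, 0, 0, -0.09, -0.15, 0.04, -1.3, 0, 0, -0.19, -0.22, 0.07, -1.3, 0, 0, -0.29, -0.29, 0.11, -1.3, 0, 0, -0.38, -0.36, 0.16, -1.3, 0, 0, -0.48, -0.42, 0.21, -1.3, 0, 0, -0.58, -0.48, 0.26, -1.3, 0, 0, -0.67, -0.53, 0.32, -1.3, 0, 0, -0.77])

```text
time_s: 26.85
eef_pos: [0.4858, -0.1656, 0.07]
eef_rot: [0.0, 0.618, 0.786, -0.0]
wrist_force: [0.0, -0.4, -1.2]
opening: 0.004
grasp_force: 0.4
```

Emit:
move_arm(plan=[-0.04, 0.07, 0, 0, 0, -0.1, -0.08, 0.14, 0, 0, 0, -0.19, -0.11, 0.21, 0, 0, 0, -0.29, -0.13, 0.29, 0, 0, 0, -0.39, -0.15, 0.37, 0, 0, 0, -0.48])

```text
time_s: 27.48
eef_pos: [0.4782, -0.1472, 0.07]
eef_rot: [0.0, 0.787, 0.616, -0.0]
wrist_force: [0.1, -1.6, -2.5]
opening: -0.0
grasp_force: 0.9
```

```bash
cat > f.py <<'E'
from plan import *
o=ctrl.get_obs();print(np.round(o['eef_pos'],4),o['wrist_force'].round(2) if hasattr(o['wrist_force'],'round') else o['wrist_force'],np.round(o['torque'],3),round(o['grasp_force'],2))
E
python3 f.py
```

```text
[ 0.4782 -0.1472  0.07  ] [ 0.1  -1.62 -2.52] [-0.325  0.008 -0.016] 0.95
```

Emit:
move_arm(plan=[-0.01, 0.04, -0.02, 0, 0, -0.06, -0.01, 0.08, -0.02, 0, 0, -0.11])

```text
time_s: 27.72
eef_pos: [0.4777, -0.1434, 0.0692]
eef_rot: [0.0, 0.82, 0.573, -0.0]
wrist_force: [-2.0, -2.1, 0.8]
opening: 0.002
grasp_force: 1.4
```

```bash
python3 f.py
```

```text
[ 0.4777 -0.1434  0.0692] [-2.03 -2.12  0.82] [-0.379  0.289  0.052] 1.37
```

Emit:
move_arm(plan=[0, 0.05, 0, 0, 0, -0.05, 0, 0.09, 0, 0, 0, -0.1])

```text
time_s: 27.98
eef_pos: [0.4777, -0.139, 0.0692]
eef_rot: [0.0, 0.847, 0.531, -0.0]
wrist_force: [-1.0, -3.1, 0.3]
opening: 0.003
grasp_force: 1.6
```

```bash
python3 f.py
```

```text
[ 0.4777 -0.139   0.0692] [-1.05 -3.15  0.33] [-0.47   0.237  0.025] 1.63
```

Emit:
move_arm(plan=[0, 0.04, 0, 0, 0, -0.06, 0.01, 0.09, 0, 0, 0, -0.11])

```text
time_s: 28.22
eef_pos: [0.478, -0.1347, 0.0691]
eef_rot: [0.0, 0.875, 0.484, -0.001]
wrist_force: [-2.6, -3.0, -0.6]
opening: -0.002
grasp_force: 2.0
```

```bash
python3 f.py
```

```text
[ 0.478  -0.1347  0.0691] [-2.58 -2.97 -0.61] [-0.589  0.259  0.008] 2.02
```

Emit:
move_arm(plan=[0.01, 0.04, 0, 0, 0, -0.05, 0.02, 0.08, 0, 0, 0, -0.1])

```text
time_s: 28.48
eef_pos: [0.4789, -0.1307, 0.069]
eef_rot: [0.0, 0.898, 0.439, -0.001]
wrist_force: [-2.0, -3.9, -0.5]
opening: -0.004
grasp_force: 2.3
```

```bash
python3 f.py
```

```text
[ 0.4789 -0.1307  0.069 ] [-2.   -3.94 -0.53] [-0.653  0.398  0.029] 2.27
```

Emit:
move_arm(plan=[0.01, 0.04, 0, 0, 0, -0.06])

```text
time_s: 28.6
eef_pos: [0.4793, -0.1287, 0.069]
eef_rot: [0.0, 0.911, 0.412, -0.001]
wrist_force: [-3.6, -3.7, -0.9]
opening: 0.0
grasp_force: 2.3
```

```bash
python3 f.py; python3 -c "
from plan import *
json.dump([.4785,-.128,.069,.8509],open('cur.json','w'))
go('fr',139,'bl',58,-14,z0=.069,z1=.070,n=13,trav=9)
print('--');two('bl',-14,-44,.069)"
```

```text
[ 0.4793 -0.1287  0.069 ] [-3.57 -3.68 -0.91] [-0.637  0.399  0.024] 2.29
from [ 0.4785 -0.128   0.069   0.8509]
[-0.02, -0.07, 0, 0, 0, 0.09, -0.02, -0.07, 1.32, 0, 0, 0.09, 2.49, 2.19, 1.32, 0, 0, 1.73, 2.49, 2.19, 1.32, 0, 0, 1.73, 2.49, 2.19, 1.32, 0, 0, 1.73, 2.49, 2.19, 1.32, 0, 0, 1.73, 2.49, 2.19, 1.32, 0, 0, 1.73, 2.49, 2.19, 1.32, 0, 0, 1.73, 2.49, 2.19, 1.32, 0, 0, 1.73, 2.49, 2.19, 1.32, 0, 0, 1.73]
from [ 0.603  -0.0185  0.135   2.5809]
[0, 0, 0, 0, 0, 0, 0, 0, -1.3, 0, 0, 0, 0, 0, -1.3, 0, 0, 0, 0.07, -0.02, -1.3, 0, 0, -0.09, 0.15, -0.04, -1.3, 0, 0, -0.19, 0.22, -0.07, -1.3, 0, 0, -0.29, 0.29, -0.11, -1.3, 0, 0, -0.38, 0.36, -0.16, -1.3, 0, 0, -0.48, 0.42, -0.21, -1.3, 0, 0, -0.58, 0.48, -0.26, -1.3, 0, 0, -0.67]
from [ 0.627  -0.0315  0.07    1.9109]
[0.05, -0.06, 0, 0, 0, -0.1, 0.09, -0.13, 0, 0, 0, -0.2, 0.13, -0.2, 0, 0, 0, -0.29, 0.16, -0.27, 0, 0, 0, -0.39, 0.18, -0.35, 0, 0, 0, -0.49, 0.2, -0.43, 0, 0, 0, -0.58]
end [ 0.637  -0.053   0.07    1.3309]
--
[-17. -20.]
from [ 0.637  -0.053   0.07    1.3309]
[0.01, -0.04, -0.02, 0, 0, -0.06, 0.01, -0.08, -0.02, 0, 0, -0.11]
[-23. -26.]
from [ 0.6375 -0.057   0.069   1.2209]
[0, -0.05, 0, 0, 0, -0.05, 0, -0.09, 0, 0, 0, -0.1]
[-29. -32.]
from [ 0.6375 -0.0615  0.069   1.1209]
[0, -0.04, 0, 0, 0, -0.06, -0.01, -0.09, 0, 0, 0, -0.11]
[-35. -38.]
from [ 0.637  -0.066   0.069   1.0109]
[-0.01, -0.04, 0, 0, 0, -0.05, -0.02, -0.08, 0, 0, 0, -0.1]
[-41. -44.]
from [ 0.636  -0.07    0.069   0.9109]
[-0.01, -0.04, 0, 0, 0, -0.06, -0.03, -0.08, 0, 0, 0, -0.11]
```

```bash
python3 - <<'E'
from h import *
import pickle
c=pickle.load(open('top.pkl','rb'));s=pickle.load(open('scene.pkl','rb'))
for z in np.arange(.04,.24,.02):
    print(round(z,2),proj(s,onz(c,[[303,156],[437,158],[303,120]],z)).round(0).tolist(),onz(c,[[303,156]],z)[0].round(3))
E
```

```text
0.04 [[270.0, 204.0], [317.0, 147.0], [242.0, 197.0]] [ 0.698 -0.059  0.04 ]
0.06 [[271.0, 200.0], [317.0, 143.0], [243.0, 192.0]] [ 0.694 -0.06   0.06 ]
0.08 [[271.0, 195.0], [318.0, 139.0], [244.0, 187.0]] [ 0.69 -0.06  0.08]
0.1 [[272.0, 190.0], [318.0, 135.0], [244.0, 183.0]] [ 0.686 -0.06   0.1  ]
0.12 [[273.0, 185.0], [319.0, 131.0], [245.0, 178.0]] [ 0.682 -0.06   0.12 ]
0.14 [[274.0, 180.0], [319.0, 127.0], [246.0, 173.0]] [ 0.677 -0.061  0.14 ]
0.16 [[274.0, 174.0], [320.0, 123.0], [247.0, 167.0]] [ 0.673 -0.061  0.16 ]
0.18 [[275.0, 169.0], [320.0, 119.0], [248.0, 162.0]] [ 0.669 -0.061  0.18 ]
0.2 [[276.0, 163.0], [321.0, 114.0], [249.0, 157.0]] [ 0.665 -0.061  0.2  ]
0.22 [[277.0, 157.0], [322.0, 110.0], [249.0, 151.0]] [ 0.66  -0.062  0.22 ]
```

Emit:
move_arm(plan=[-0.02, -0.07, 0, 0, 0, 0.09, -0.02, -0.09, 1.32, 0, 0, 0.27, 2.49, 2.19, 1.32, 0, 0, 1.73, 2.49, 2.19, 1.32, 0, 0, 1.73, 2.49, 2.19, 1.32, 0, 0, 1.73, 2.49, 2.19, 1.32, 0, 0, 1.73, 2.49, 2.19, 1.32, 0, 0, 1.73, 2.49, 2.19, 1.32, 0, 0, 1.73, 2.49, 2.19, 1.32, 0, 0, 1.73, 2.49, 2.19, 1.32, 0, 0, 1.73])

```text
time_s: 29.85
eef_pos: [0.6041, -0.018, 0.1348]
eef_rot: [-0.0, 0.274, 0.962, 0.0]
wrist_force: [0.2, -0.0, -0.9]
opening: -0.002
grasp_force: 0.0
```

Emit:
move_arm(plan=[0, 0, -0.5, 0, 0, 0, 0, 0, -1.1, 0, 0, 0, 0, 0, -1.3, 0, 0, 0, 0.07, -0.02, -1.3, 0, 0, -0.09, 0.15, -0.04, -1.3, 0, 0, -0.19, 0.22, -0.07, -1.3, 0, 0, -0.29, 0.29, -0.11, -1.3, 0, 0, -0.38, 0.36, -0.16, -1.3, 0, 0, -0.48, 0.42, -0.21, -1.3, 0, 0, -0.58, 0.48, -0.26, -1.3, 0, 0, -0.67])

```text
time_s: 31.1
eef_pos: [0.628, -0.0312, 0.0705]
eef_rot: [-0.0, 0.578, 0.816, 0.0]
wrist_force: [-0.4, 1.3, -0.4]
opening: -0.001
grasp_force: 0.4
```

Emit:
move_arm(plan=[0.05, -0.06, 0, 0, 0, -0.1, 0.09, -0.13, 0, 0, 0, -0.2, 0.13, -0.2, 0, 0, 0, -0.29, 0.16, -0.27, 0, 0, 0, -0.39, 0.18, -0.35, 0, 0, 0, -0.49, 0.2, -0.43, 0, 0, 0, -0.58])

```text
time_s: 31.85
eef_pos: [0.6381, -0.0524, 0.0705]
eef_rot: [-0.0, 0.788, 0.616, 0.0]
wrist_force: [0.4, 2.3, -1.5]
opening: -0.001
grasp_force: 1.1
```

Emit:
move_arm(plan=[0.01, -0.04, -0.02, 0, 0, -0.06, 0.01, -0.08, -0.02, 0, 0, -0.11])

```text
time_s: 32.1
eef_pos: [0.639, -0.0563, 0.0699]
eef_rot: [0.0, 0.82, 0.573, 0.001]
wrist_force: [0.0, 3.5, -0.4]
opening: 0.003
grasp_force: 1.4
```

```bash
python3 f.py
```

```text
[ 0.639  -0.0563  0.0699] [ 0.03  3.47 -0.38] [ 0.405 -0.13   0.017] 1.37
```

Emit:
move_arm(plan=[0, -0.05, 0, 0, 0, -0.05, 0, -0.09, 0, 0, 0, -0.1])

```text
time_s: 32.35
eef_pos: [0.639, -0.0606, 0.0699]
eef_rot: [-0.0, 0.847, 0.531, 0.001]
wrist_force: [1.2, 2.3, -0.4]
opening: 0.002
grasp_force: 1.7
```

```bash
python3 f.py
```

```text
[ 0.639  -0.0606  0.0699] [ 1.2   2.26 -0.39] [ 0.552 -0.155 -0.024] 1.71
```

Emit:
move_arm(plan=[0, -0.04, 0, 0, 0, -0.06, -0.01, -0.09, 0, 0, 0, -0.11])

```text
time_s: 32.6
eef_pos: [0.6387, -0.065, 0.0699]
eef_rot: [-0.0, 0.875, 0.484, 0.001]
wrist_force: [1.9, 3.1, -1.4]
opening: -0.001
grasp_force: 2.1
```

```bash
python3 f.py
```

```text
[ 0.6387 -0.065   0.0699] [ 1.9   3.12 -1.35] [ 0.652 -0.38   0.002] 2.11
```

Emit:
move_arm(plan=[-0.01, -0.04, 0, 0, 0, -0.05, -0.02, -0.08, 0, 0, 0, -0.1])

```text
time_s: 32.85
eef_pos: [0.638, -0.0689, 0.0698]
eef_rot: [0.0, 0.898, 0.439, 0.001]
wrist_force: [3.2, 3.4, -1.5]
opening: -0.001
grasp_force: 2.4
```

```bash
python3 f.py
```

```text
[ 0.638  -0.0689  0.0698] [ 3.25  3.38 -1.52] [ 0.615 -0.491  0.005] 2.41
```

```bash
python3 -c "
from plan import *
json.dump([.636,-.07,.069,.9109],open('cur.json','w'))
go('bl',-38,'fl',73,61,z0=.069,z1=.069,n=3,trav=5)
print('--');two('fl',61,43,.069)"
```

```text
from [ 0.636  -0.07    0.069   0.9109]
[0.02, 0.07, 0, 0, 0, 0.08, 0.02, 0.07, 1.32, 0, 0, 0.08, -2.55, 1.03, 1.32, 0, 0, 0.36, -2.55, 1.03, 1.32, 0, 0, 0.36, -2.55, 1.03, 1.32, 0, 0, 0.36, -2.55, 1.03, 1.32, 0, 0, 0.36, -2.55, 1.03, 1.32, 0, 0, 0.36, -2.55, 1.03, 0, 0, 0, 0.36, -2.55, 1.03, 0, 0, 0, 0.36, -2.49, 1.03, 0, 0, 0, 0.29]
from [ 0.5115 -0.0185  0.069   1.2009]
[0.06, 0.01, 0, 0, 0, -0.07, 0.12, 0.01, 0, 0, 0, -0.14]
end [ 0.5175 -0.018   0.069   1.0609]
--
[58. 55.]
from [ 0.5175 -0.018   0.069   1.0609]
[0.05, 0, 0, 0, 0, -0.05, 0.09, -0.01, 0, 0, 0, -0.1]
[52. 49.]
from [ 0.522  -0.0185  0.069   0.9609]
[0.05, -0.01, 0, 0, 0, -0.05, 0.09, -0.02, 0, 0, 0, -0.11]
[46. 43.]
from [ 0.5265 -0.0195  0.069   0.8509]
[0.04, -0.01, 0, 0, 0, -0.05, 0.09, -0.02, 0, 0, 0, -0.1]
```

Emit:
move_arm(plan=[0.02, 0.07, 0, 0, 0, 0.08, 0.02, 0.07, 1.32, 0, 0, 0.08, -2.55, 1.03, 1.32, 0, 0, 0.36, -2.55, 1.03, 1.32, 0, 0, 0.36, -2.55, 1.03, 1.32, 0, 0, 0.36, -2.55, 1.03, 1.32, 0, 0, 0.36, -2.55, 1.03, 1.32, 0, 0, 0.36, -2.55, 1.03, 0.6, 0, 0, 0.36, -2.55, 1.03, 0, 0, 0, 0.36, -2.49, 1.03, 0, 0, 0, 0.29])

```text
time_s: 34.1
eef_pos: [0.5112, -0.0187, 0.0665]
eef_rot: [-0.002, 0.826, 0.564, -0.002]
wrist_force: [-0.2, -0.7, -0.1]
opening: -0.003
grasp_force: 0.0
```

Emit:
move_arm(plan=[0.06, 0.01, 0, 0, 0, -0.07, 0.12, 0.01, 0, 0, 0, -0.14])

```text
time_s: 34.35
eef_pos: [0.5182, -0.0184, 0.0684]
eef_rot: [-0.001, 0.863, 0.505, -0.001]
wrist_force: [-3.7, 1.6, -0.4]
opening: -0.002
grasp_force: 1.8
```

```bash
python3 f.py
```

```text
[ 0.5182 -0.0184  0.0684] [-3.71  1.56 -0.39] [ 0.128  0.56  -0.02 ] 1.77
```

Emit:
move_arm(plan=[0.05, 0, 0, 0, 0, -0.05, 0.09, -0.01, 0, 0, 0, -0.1])

```text
time_s: 34.6
eef_pos: [0.5223, -0.0187, 0.0683]
eef_rot: [-0.001, 0.887, 0.461, -0.001]
wrist_force: [-4.6, 0.8, -0.8]
opening: -0.002
grasp_force: 2.1
```

```bash
python3 f.py
```

```text
[ 0.5223 -0.0187  0.0683] [-4.57  0.84 -0.78] [ 0.288  0.608 -0.002] 2.13
```

Emit:
move_arm(plan=[0.05, -0.01, 0, 0, 0, -0.05, 0.09, -0.02, 0, 0, 0, -0.11])

```text
time_s: 34.85
eef_pos: [0.5266, -0.0194, 0.0682]
eef_rot: [-0.001, 0.911, 0.411, -0.001]
wrist_force: [-4.0, 2.1, -0.7]
opening: 0.003
grasp_force: 2.4
```

```bash
python3 f.py
```

```text
[ 0.5266 -0.0194  0.0682] [-4.04  2.14 -0.73] [0.456 0.594 0.04 ] 2.45
```

Emit:
move_arm(plan=[0.04, -0.01, 0, 0, 0, -0.05, 0.09, -0.02, 0, 0, 0, -0.1])

```text
time_s: 35.1
eef_pos: [0.5308, -0.0204, 0.0681]
eef_rot: [-0.001, 0.931, 0.366, -0.002]
wrist_force: [-5.1, 1.5, 0.4]
opening: 0.003
grasp_force: 2.5
```

```bash
python3 f.py; python3 -c "
from plan import *
json.dump([.531,-.0205,.069,.7509],open('cur.json','w'))
go('fl',43,'br',-118,-127,z0=.069,z1=.069,n=3,trav=6)
print('--');two('br',-127,-139,.069)"
```

```text
[ 0.5308 -0.0204  0.0681] [-5.12  1.54  0.36] [ 0.239  0.872 -0.023] 2.54
from [ 0.531  -0.0205  0.069   0.7509]
[-0.08, 0.02, 0, 0, 0, 0.09, -0.08, 0.02, 1.32, 0, 0, 0.09, 1.32, -3.23, 1.32, 0, 0, 0.33, 1.32, -3.23, 1.32, 0, 0, 0.33, 1.32, -3.23, 1.32, 0, 0, 0.33, 1.32, -3.23, 1.32, 0, 0, 0.33, 1.32, -3.23, 1.32, 0, 0, 0.33, 1.32, -3.23, 1.32, 0, 0, 0.33, 1.32, -3.23, 0, 0, 0, 0.33, 1.32, -3.23, 0, 0, 0, 0.33]
from [ 0.597  -0.182   0.069   1.0809]
[-0.04, 0, 0, 0, 0, -0.05, -0.09, 0.01, 0, 0, 0, -0.1, -0.13, 0.01, 0, 0, 0, -0.16]
end [ 0.5905 -0.1815  0.069   0.9209]
--
[-130. -133.]
from [ 0.5905 -0.1815  0.069   0.9209]
[-0.05, 0.01, 0, 0, 0, -0.05, -0.09, 0.02, 0, 0, 0, -0.1]
[-136. -139.]
from [ 0.586  -0.1805  0.069   0.8209]
[-0.04, 0.02, 0, 0, 0, -0.05, -0.08, 0.03, 0, 0, 0, -0.11]
```

Emit:
move_arm(plan=[-0.08, 0.02, 0, 0, 0, 0.09, -0.08, 0.02, 1.32, 0, 0, 0.09, 1.32, -3.23, 1.32, 0, 0, 0.33, 1.32, -3.23, 1.32, 0, 0, 0.33, 1.32, -3.23, 1.32, 0, 0, 0.33, 1.32, -3.23, 1.32, 0, 0, 0.33, 1.32, -3.23, 1.32, 0, 0, 0.33, 1.32, -3.23, 0.6, 0, 0, 0.33, 1.32, -3.23, 0, 0, 0, 0.33, 1.32, -3.23, 0, 0, 0, 0.33])

```text
time_s: 36.35
eef_pos: [0.5952, -0.1795, 0.0665]
eef_rot: [-0.003, 0.857, 0.515, -0.002]
wrist_force: [0.4, 0.3, 0.0]
opening: 0.001
grasp_force: 0.0
```

Emit:
move_arm(plan=[-0.04, 0, 0, 0, 0, -0.05, -0.09, 0.01, 0, 0, 0, -0.1, -0.13, 0.01, 0, 0, 0, -0.16])

```text
time_s: 36.72
eef_pos: [0.5918, -0.1811, 0.0713]
eef_rot: [0.001, 0.896, 0.444, 0.001]
wrist_force: [0.2, -0.7, -0.4]
opening: -0.006
grasp_force: 0.0
```

```bash
python3 f.py
```

```text
[ 0.5918 -0.1811  0.0713] [ 0.17 -0.75 -0.42] [ 0.027 -0.036  0.073] 0.0
```

Emit:
move_arm(plan=[-0.05, 0.01, 0, 0, 0, -0.05])

```text
time_s: 36.85
eef_pos: [0.5901, -0.181, 0.0716]
eef_rot: [0.002, 0.907, 0.421, 0.001]
wrist_force: [3.3, -2.1, -2.2]
opening: 0.003
grasp_force: 1.9
```

```bash
python3 f.py
```

```text
[ 0.5901 -0.181   0.0716] [ 3.32 -2.1  -2.22] [-0.217 -0.639  0.002] 1.89
```

Emit:
move_arm(plan=[-0.04, 0.01, 0, 0, 0, -0.05])

```text
time_s: 36.98
eef_pos: [0.5887, -0.1809, 0.0718]
eef_rot: [0.002, 0.917, 0.399, 0.002]
wrist_force: [4.2, -2.4, -2.9]
opening: -0.001
grasp_force: 2.3
```

```bash
python3 f.py; python3 -c "
from plan import *
json.dump([.586,-.1805,.069,.8209],open('cur.json','w'))
cur=load(); b=pose('br',-128,.069)
u=b.copy();u[2]=.17; v=u.copy(); v[0]=.40; v[1]=-.3; v[2]=.23
chunks([b,u,u,v,v,v,v,v],cur)"
```

```text
[ 0.5887 -0.1809  0.0718] [ 4.19 -2.42 -2.94] [-0.335 -0.756 -0.021] 2.34
from [ 0.586  -0.1805  0.069   0.8209]
[0.07, -0.01, 0, 0, 0, 0.09, 0.07, -0.01, 2.02, 0, 0, 0.09, 0.07, -0.01, 2.02, 0, 0, 0.09, -3.72, -2.39, 3.22, 0, 0, 0.09, -3.72, -2.39, 3.22, 0, 0, 0.09, -3.72, -2.39, 3.22, 0, 0, 0.09, -3.72, -2.39, 3.22, 0, 0, 0.09, -3.72, -2.39, 3.22, 0, 0, 0.09]
```

Emit:
move_arm(plan=[0.07, -0.01, 0, 0, 0, 0.09, 0.07, -0.01, 1.1, 0, 0, 0.09, 0.07, -0.01, 2.02, 0, 0, 0.09, -3.72, -2.39, 3.22, 0, 0, 0.09, -3.72, -2.39, 3.22, 0, 0, 0.09, -3.72, -2.39, 3.22, 0, 0, 0.09, -3.72, -2.39, 3.22, 0, 0, 0.09, -3.72, -2.39, 3.22, 0, 0, 0.09, -3.72, -2.39, 3.22, 0, 0, 0.09])

```text
time_s: 38.1
eef_pos: [0.401, -0.2997, 0.2314]
eef_rot: [0.001, 0.898, 0.44, 0.0]
wrist_force: [-0.2, 0.0, 0.7]
opening: 0.0
grasp_force: 0.0
```

```bash
python3 - <<'E'
from plan import *
c=ctrl.camera('top'); a=cv2.resize(c['pixels'][165:255,270:370,::-1],None,fx=4,fy=4,interpolation=cv2.INTER_CUBIC)
s=ctrl.camera('scene'); b=cv2.resize(s['pixels'][165:255,270:370,::-1],None,fx=4,fy=4,interpolation=cv2.INTER_CUBIC)
cv2.imwrite('pics/t4.png',np.hstack([a,b]))
E
```

```text
(no output)
```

View pics/t4.png

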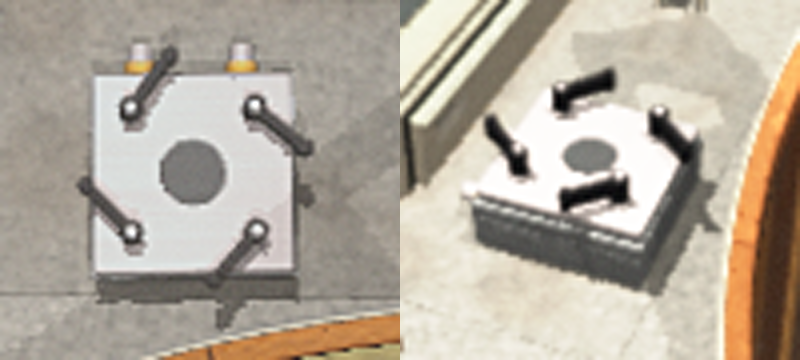

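The final pictures show the cover level and all four levers turned to about the same setting. Lever ends are fl (83,183), bl (170,55), br (308,150) and fr (215,280), and the arm is clear.

```bash
python3 -c "
from bench import ctrl
print(ctrl.hand_in())"
```

```text
the job is handed in; nothing more can be done
None
```

I tightened all four lever screws crosswise in two rounds and handed the job in at about 38 s. Each was stopped at a measured push of about 4.5–5 N, with fl (the first to turn firm) left at about 3 N and topped up at the end to about 4.6 N rather than taken straight to 6–7 N. The last pictures show the cover level, but I did not check the spoon, cup and price card in a final picture, and no verdict came back.

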